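Index the inspection fixture by four clicks

TASK

With a fingertip, push the red turning pin of the indexing fixture so that its click-stop faceplate turns clockwise (seen from above) by exactly four clicks, bringing the next flat of the brass hex part round for measuring. Do not let it go past the fourth click or turn it back from where it starts, do not pinch the pin between the fingers, and leave the ball stand, the ring gauge and the T-shaped part where they stand. Finish with the plate resting in its fourth click and the hand clear.

Things in the scene. Friction and masses are not known exactly. Their poses are not given: they have to be found in the camera images.
- fixture: dark grey round base of the indexing fixture, fixed to the dark granite table at any yaw: 164 mm diameter, 30 mm high, 24 white tick lines (15 degrees apart, every fourth longer) round its upper edge. Origin: centre of its underside, on the turning axis, z up. On it turns a light grey metal faceplate, 132 mm diameter, 14 mm thick, its top 44 mm above the table.
- pin (a point): middle of the red upright turning pin near the faceplate's rim: a plain cylinder 16 mm in diameter, its axis 52 mm from the turning axis, from 44 to 84 mm above the table; this point is on its axis 64 mm above the table and moves with the plate. A short red line on the plate's rim lies outward of it.
- dial (a joint): turn of the faceplate in rad, 0 at the start, growing clockwise seen from above, range -1.5 to 3.0. 24 even click stops a turn: one click is 15 degrees = 0.262 rad (13.6 mm at the pin). The plate snaps to the nearest stop; the crest lies half way between stops. Pushing the pin over a crest takes about 4 N; beyond it the pin runs ahead of the finger into the next stop.
- ref_ball: loose steel reference-ball stand, a bystander: round foot 48 mm in diameter, thin stem, ball 25 mm in diameter, 90 mm tall. Origin: centre of its underside, z up.
- ring_gauge: loose dark steel ring gauge lying flat, a bystander: 54 mm outer and 32 mm inner diameter, 22 mm high. Origin: centre of its underside, z up.
- stem_part: loose dark steel T-shaped part standing on its round foot, a bystander: foot 38 mm in diameter, stem 14 mm thick, crossbar 20 mm thick and 60 mm long along its own x, 76 mm tall. Origin: centre of its underside, z up.
- hub (a point): centre of the top of the brass hexagonal part bolted upright in the middle of the faceplate, on the turning axis: 36 mm across flats, 41.6 mm across corners, from 44 to 78 mm above the table; this point is 78 mm above the table.
Mind the look-alikes: they are no part of the job. Of the things like the fixture, leave any that is brown, pink or turquoise; of the rest the larger one is meant.

How it is judged:
At the end, for the whole second after the job is handed in: The faceplate rests in its fourth click stop clockwise from the start (1.047 rad, within 0.08 rad), not turning, and the three bystanders stand upright within 12 mm of where they were (value of joint dial between 0.967 and 1.127 rad and velocity of joint dial between -0.05 and 0.05 rad/s and distance of each of ref_ball, ring_gauge, stem_part from where it was at the start of the episode below 0.012 m and angle between each of ref_ball, stem_part's own z axis and vertical below 0.15 rad); the robot touches nothing.
It fails at once if the faceplate went past the fourth click, over the crest towards the fifth (value of joint dial above 1.2 rad).
It fails at once if the faceplate was turned back (anticlockwise) over a click from where it started (value of joint dial below -0.15 rad).
It fails at once if the turning pin was pinched between the fingers instead of pushed (horizontal distance between the grasp point and pin below 0.008 m and distance between the grasp point and pin below 0.035 m and contact force between the fingers and dial above 1 N).
It fails at once if a bystander was pushed away or lifted (distance of any of ref_ball, ring_gauge, stem_part from where it was at the start of the episode above 0.02 m).
It also fails if it takes over 45 s, if anything falls off the work surface, if the arm or the gripper's body presses on something with over 40 N, if the wrist force passes 120 N, or if a joint passes its speed limit or range.

ROBOT

A 7-joint arm with a two-finger parallel gripper is mounted at the origin on the work surface. World frame = base frame: x ahead of the robot, y to its left, z up, the work surface at z = 0. Lengths are in m, angles in rad, forces in N, time in s.
With the tool pointing down it reaches from about 0.4 to 0.85 m from the base axis. Payload 10.4 kg.
Tool frame: the origin (TCP) lies at the centre of the arm's flange, where the gripper is bolted on; the fingertips stand 173 mm ahead of it and the grasp point (between the pads) lies 155 mm ahead of it (manip.nose_length is the distance from the TCP to the fingertips, in m); z points along the fingers, x is the direction in which the jaws open and shut, and the axes are right-handed (so a half turn about z gives the same grasp; the last joint's range is limited). The gripper opens to 85 mm and grips with 20 to 120 N. Pads are 22 mm wide; open, the fingers measure 114 mm over their backs; the gripper's body (76 mm by 85 mm) begins 54 mm behind the grasp point. The pads swing forward as they close: fully open they stand 13 mm farther back than shut.
Start: joints at [1.156, 0.332, -0.065, 1.46, 0.022, 1.35, -0.088], TCP at [0.239, -0.578, 0.405] pointing down, gripper open.
Joint ranges: [-2.6, 2.6], [-0.5, 2.12], [-1.47, 1.34], [0.16, 2.42], [-1.27, 4.41], [0.06, 2.06], [-2.6, 2.6]. Speed limits (rad/s): [2.22, 2.22, 2.79, 2.79, 3.14, 3.14, 3.14].

INTERFACE

Orientations are given as a unit quaternion [x, y, z, w].
In Python, from workcell import status, cams, order, manip gives the robot as it stands.
- The arm moves only by the tool servo_tool, never from a script. Its argument "motion" is a list that holds one entry, the list of rows, each a list of 6 numbers: the shift along the tool's x, y, z in units of 50 mm (1.0 is 50 mm), then the turn, a rotation vector about the tool's x, y, z in units of 5 degrees (1.0 is 5 degrees). In form: [[[x, y, z, ax, ay, az], ...]]. A call has 1 to 12 rows; each row shifts and turns the pose as measured when the row begins, along the tool's axes as they then stand; what a row does not reach is not made up. A row lasts 1/10 s, in which the tool goes at most 50 mm and 8.59 degrees, less where a joint would pass 70% of its speed; a pose out of reach is approached as far as the arm can. A call is refused whole if a number of a shift passes 1 or a number of a turn 1, either way. A call with a gripper value outside its range is refused whole. "jaw" is the closure in counts, from 0 (fully open) to 255 (shut), set as the call begins (left out, the last holds). The fingers move at their own pace and stop on an object; "force" is the grip in N (left out, the last holds). Time passes only in rows, so rows that do not move let the fingers close. It gives the time, the measured TCP pose, the force and the opening at its end, in the units of the state.
- status.get_obs(): the state, without advancing time (a new reading comes with each control period).
- cams.camera(name): name is "side" or "top"; returns a dict with "color" (384x512x3 uint8, red, green, blue), "vertical_fov" (degrees; the focal length in pixels is half the picture's height over the tangent of half this angle, whatever the lens; pixels are square), "cx", "cy" (the principal point, pixels), "extrinsics" (4x4, takes a point from camera to world coordinates). Camera axes: x right, y down, z forward; pixel columns grow to the right and rows downward; lengths in m; the calibration is good to about 2 mm. A picture is of the moment at which its call begins. There is no depth.
- order.hand_in(): hands the job in, once; it reports no verdict.
The state is a dict: "clock": time; "joint_pos": joint angles; "joint_velocities": joint speeds; "tau": joint torques, N m; "position": TCP position; "ee_rot": TCP orientation; "ft_force": force on the tool from outside, world axes, zero at the start; "torque": the same for the moment, N m; "grip_width": opening from 0.0 (shut) to 1.0 (fully open).
Only numpy, scipy, OpenCV 4.12 (cv2) and the standard library are available. Lean on these libraries where they do the work, as an engineer would, in place of code of your own. Each camera call takes 0.05 s, during which the arm holds its last target.

## Working session

There is one attempt and no reset: what is moved stays moved. The work goes in short steps, Python scripts to look and compute and a tool call to move; the robot and the scene stay as the last step left them, time stands still between calls to the robot, and variables do not carry over. Pictures are saved under pics/ and viewed, and the job is handed in when it is done.

Besides the shell and the picture viewer there is one more tool, called after "Call:" as name(argument=value, ...), one argument or row to a line, values as JSON. servo_tool: Moves the arm, as the interface text tells. Its arguments: {"type":"object","properties":{"motion":{"type":"array","items":{"type":"array","items":{"type":"array","items":{"type":"number"}}}},"jaw":{"type":"number"},"force":{"type":"number"}},"required":["motion"]}

```bash
mkdir -p pics; python3 - <<'E'
from workcell import status,cams,manip
import cv2,json
print(status.get_obs()); print(manip.nose_length)
for n in("side","top"):
    c=cams.camera(n); cv2.imwrite(f"pics/{n}0.png",c["color"][:,:,::-1]); print(n,c["vertical_fov"],c["cx"],c["cy"],c["extrinsics"])
E
```

```text
{'clock': 0.0, 'joint_pos': array([ 1.15638761,  0.33287666, -0.06470549,  1.46095163,  0.02159221,
        1.34984214, -0.08854491]), 'joint_velocities': array([-5.99498891e-04,  1.24577032e-04,  9.36343139e-04, -1.09223688e-03,
        5.41583475e-05, -1.30418061e-03,  7.01615444e-04]), 'tau': array([-1.69085688e-04, -6.25456166e+01,  4.92401782e-02, -3.91603410e+01,
        1.61472335e-02,  9.92636138e-03,  2.96933899e-05]), 'position': array([ 0.23862662, -0.57752069,  0.40390784]), 'ee_rot': array([ 8.31216380e-01, -5.55948605e-01, -5.88902196e-04, -3.62097376e-04]), 'ft_force': array([-0.50359709,  0.60788903,  0.34718554]), 'torque': array([ 0.03203566, -0.01651376,  0.02161082]), 'grip_width': 0.9966156382802669}
0.1734
side 43.78376827879047 249.65875111685003 199.3240522734494 [[ 0.96864314 -0.12261427  0.21609307  0.35273552]
 [-0.24842902 -0.49083749  0.83508178 -0.78241326]
 [ 0.00367364 -0.86258002 -0.50590731  0.55421758]
 [ 0.          0.          0.          1.        ]]
top 53.42144333604943 257.37426030327 184.67748971328115 [[ 0.00946244 -0.98384103  0.178794    0.4501219 ]
 [-0.99991044 -0.0110019  -0.0076207   0.01471632]
 [ 0.00946463 -0.17870587 -0.98385702  0.80532036]
 [ 0.          0.          0.          1.        ]]
```

View pics/side0.png

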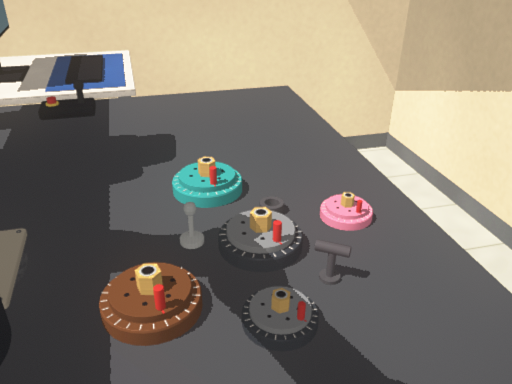

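View pics/top0.png

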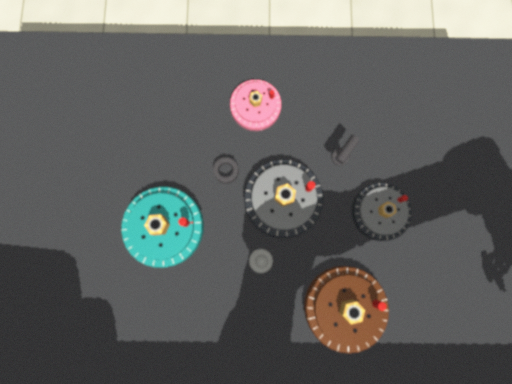

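```bash
cat > h.py <<'E'
import numpy as np,cv2
from workcell import status,cams
def K(c):
    f=192/np.tan(np.radians(c["vertical_fov"]/2)); return f
def ray(c,u,v):
    f=K(c);E=np.array(c["extrinsics"]);d=E[:3,:3]@np.array([(u-c["cx"])/f,(v-c["cy"])/f,1]);return E[:3,3],d
def onz(c,u,v,z):
    o,d=ray(c,u,v);return o+d*(z-o[2])/d[2]
def proj(c,p):
    E=np.array(c["extrinsics"]);q=E[:3,:3].T@(np.array(p)-E[:3,3]);f=K(c);return np.array([c["cx"]+f*q[0]/q[2],c["cy"]+f*q[1]/q[2]])
def crop(c,u0,v0,u1,v1,s,fn):
    cv2.imwrite(fn,cv2.resize(c["color"][v0:v1,u0:u1,::-1],None,fx=s,fy=s,interpolation=cv2.INTER_CUBIC))
E
python3 - <<'E'
from h import *
t=cams.camera("top");s=cams.camera("side")
crop(t,210,110,370,240,5,"pics/tc.png");crop(s,170,170,370,320,4,"pics/sc.png")
E
```

```text
(no output)
```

View pics/tc.png

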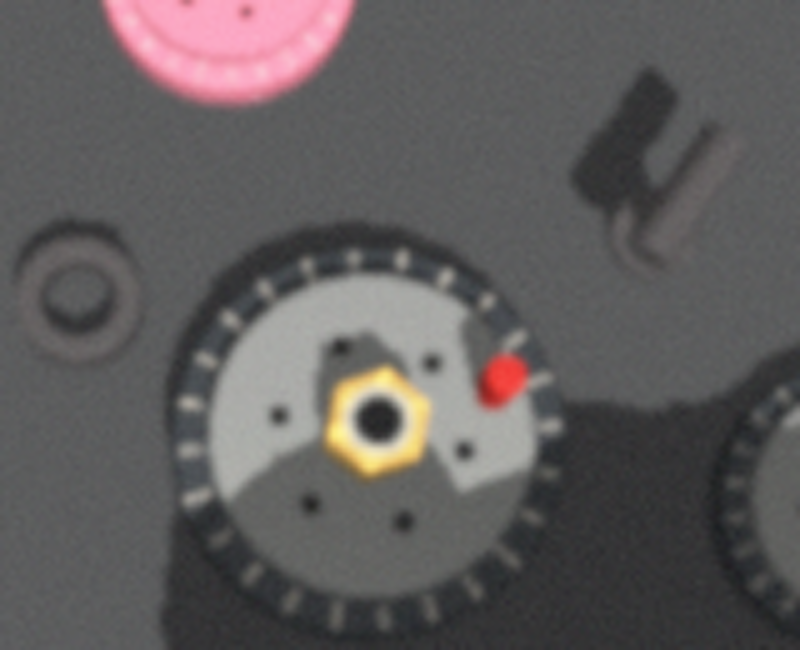

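View pics/sc.png

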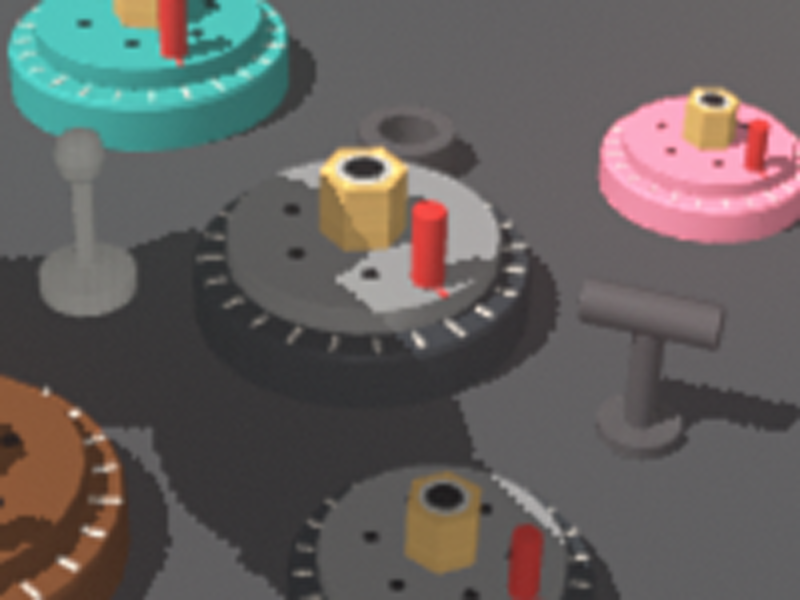

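```bash
python3 - <<'E'
from h import *
t=cams.camera("top");s=cams.camera("side")
T=lambda x,y:((x+.5)/5-.5+210,(y+.5)/5-.5+110)
S=lambda x,y:((x+.5)/4-.5+170,(y+.5)/4-.5+170)
def show(n,c,p,z): print(n,onz(c,*p,z).round(4))
show("hubT",t,T(379,419),.078);show("hubS",s,S(364,168),.078)
show("pinT",t,T(508,375),.084);show("pinS",s,S(430,210),.084);show("pinbaseS",s,S(428,283),.044)
show("bar1",t,T(735,135),.066);show("bar2",t,T(665,250),.066)
show("bar1S",s,S(588,300),.066);show("bar2S",s,S(712,326),.066);show("footS",s,S(640,422),.0)
show("ring",t,T(78,295),.022);show("ballS",s,S(78,155),.0775);show("ballT",t,(261,261),.0775)
h=(onz(t,*T(379,419),.078)+onz(s,*S(364,168),.078))/2
print(proj(t,[*h[:2],.044]))
# red blob centroid
for c,n in((t,"top"),(s,"side")):
    r=c["color"].astype(int);m=((r[...,0]>110)&(r[...,1]<60)&(r[...,2]<60)).astype('uint8')
    k,l,st,ce=cv2.connectedComponentsWithStats(m)
    for i in range(1,k):
        if st[i,4]>20: print(n,st[i],ce[i])
E
```

```text
hubT [ 0.5658 -0.0452  0.078 ]
hubS [ 0.5648 -0.0458  0.078 ]
pinT [ 0.5825 -0.0944  0.084 ]
pinS [ 0.5814 -0.0968  0.084 ]
pinbaseS [ 0.5817 -0.097   0.044 ]
bar1 [ 0.6855 -0.1906  0.066 ]
bar2 [ 0.6373 -0.1608  0.066 ]
bar1S [ 0.6356 -0.1557  0.066 ]
bar2S [ 0.6801 -0.1863  0.066 ]
footS [ 0.6624 -0.1648  0.    ]
ring [0.626  0.0766 0.022 ]
ballS [ 0.4358 -0.0006  0.0775]
ballT [0.4373 0.0009 0.0775]
[284.17810466 196.26777845]
top [400 195   8   6  26] [403.92307692 197.88461538]
top [372 301   9   7  30] [376.6        304.36666667]
side [47 97  9  6 42] [51.14285714 99.76190476]
side [213 169   3  15  34] [214.32352941 176.35294118]
side [276 224   5  17  59] [278.62711864 233.20338983]
side [156 285  10  26 166] [160.40361446 299.57831325]
side [297 301   9  19 132] [300.84090909 310.45454545]
```

Call:
servo_tool(
  motion=[
    [[-0.5,-0.85,0,0,0,-0.1],[-0.5,-0.85,0,0,0,-0.1],[-0.5,-0.85,0,0,0,-0.1],[-0.5,-0.85,0,0,0,-0.1],[-0.5,-0.85,0,0,0,-0.1],[-0.5,-0.85,0,0,0,-0.1],[-0.5,-0.85,0,0,0,-0.1],[-0.5,-0.85,0,0,0,-0.1],[-0.5,-0.85,0,0,0,-0.1],[-0.5,-0.85,0,0,0,-0.1],[-0.3,-0.5,0,0,0,-0.1],[0,0,0,0,0,0]],
  ],
  jaw=255,
  force=20,
)

```text
clock: 1.5
position: [0.54, -0.1382, 0.4031]
ee_rot: [0.857, -0.516, 0.0, 0.0]
ft_force: [0.3, -1.6, 0.9]
grip_width: -0.001
```

```bash
cat >> h.py <<'E'
from scipy.spatial.transform import Rotation as Rn
C=np.array([0.5652,-0.0455])
def goal(x,y,z,yaw):
    o=status.get_obs();R=Rn.from_quat(o["ee_rot"]).as_matrix();p=o["position"]
    a=np.radians(yaw);X=np.array([np.cos(a),np.sin(a),0]);Z=np.array([0,0,-1.]);G=np.stack([X,np.cross(Z,X),Z],1)
    d=R.T@(np.array([x,y,z])-p);r=Rn.from_matrix(R.T@G).as_rotvec(degrees=True)
    q=p[:2]-C
    print("t",o["clock"],"pos",p.round(4),"yaw",np.degrees(np.arctan2(R[1,0],R[0,0])).round(1),"polar",np.hypot(*q).round(4),np.degrees(np.arctan2(q[1],q[0])).round(1),"tilt",R[:,2].round(3),"F",o["ft_force"].round(1),"grip",o["grip_width"],"q",o["joint_pos"].round(2))
    print("units: shift",(d/.05).round(2),"rot",(r/5).round(2))
E
python3 -c "
from h import *
goal(0.607,-0.076,0.40,-61)"
```

```text
t 1.5 pos [ 0.54   -0.1382  0.4031] yaw -62.1 polar 0.096 -105.2 tilt [ 0.001 -0.001 -1.   ] F [ 0.3 -1.6  0.9] grip -0.0012094198645220817 q [ 0.55  0.22 -0.44  1.63  0.1   1.32 -0.99]
units: shift [-0.47 -1.77  0.06] rot [ 0.   -0.01 -0.22]
```

Call:
servo_tool(
  motion=[
    [[-0.16,-0.6,0,0,0,0.07],[-0.16,-0.6,0,0,0,0.07],[-0.16,-0.6,0,0,0,0.07],[0,0,0,0,0,0],[0,0,0.5,0,0,0],[0,0,0.5,0,0,0],[0,0,0.5,0,0,0],[0,0,0.3,0,0,0],[0,0,0,0,0,0]],
  ],
)

```text
clock: 2.4
position: [0.6096, -0.0797, 0.3102]
ee_rot: [0.85, -0.527, 0.001, 0.002]
ft_force: [-0.2, -0.7, 0.4]
grip_width: -0.001
```

```bash
python3 -c "
from h import *
goal(0.607,-0.076,0.2275,-61)
t=cams.camera('top');s=cams.camera('side')
crop(t,210,110,370,240,4,'pics/t1.png');crop(s,170,120,370,320,3,'pics/s1.png')"
```

```text
t 2.4 pos [ 0.6096 -0.0797  0.3102] yaw -63.5 polar 0.056 -37.6 tilt [ 0.    -0.005 -1.   ] F [-0.2 -0.7  0.4] grip -0.000969586172516581 q [ 0.41  0.42 -0.46  1.59  0.2   1.18 -1.19]
units: shift [-0.1   0.01  1.65] rot [ 0.02 -0.05 -0.51]
```

View pics/t1.png

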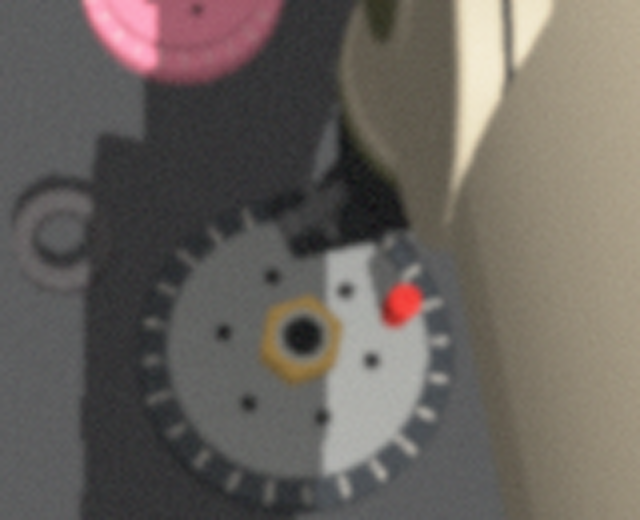

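View pics/s1.png

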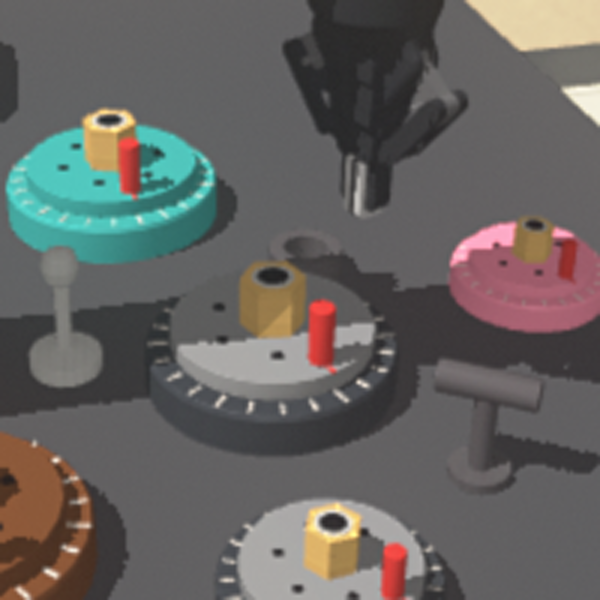

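Call:
servo_tool(
  motion=[
    [[-0.05,0,0.4,0,0,-0.25],[-0.05,0,0.4,0,0,-0.25],[0,0,0.4,0,0,0],[0,0,0.25,0,0,0],[0,0,0.15,0,0,0],[0,0,0,0,0,0]],
  ],
)

```text
clock: 3.1
position: [0.612, -0.0766, 0.2396]
ee_rot: [0.861, -0.508, 0.01, -0.001]
ft_force: [-0.5, 0.0, -0.4]
grip_width: 0.004
```

```bash
python3 -c "
from h import *
goal(0.607,-0.076,0.2315,-61)
t=cams.camera('top');s=cams.camera('side')
crop(t,210,110,370,240,4,'pics/t2.png');crop(s,170,120,370,320,3,'pics/s2.png')"
```

```text
t 3.1 pos [ 0.612  -0.0766  0.2396] yaw -61.1 polar 0.0562 -33.7 tilt [ 0.018 -0.008 -1.   ] F [-0.5  0.  -0.4] grip 0.003822022826586585 q [ 0.4   0.49 -0.45  1.65  0.25  1.04 -1.19]
units: shift [-0.06  0.08  0.16] rot [-0.13 -0.18 -0.01]
```

View pics/t2.png

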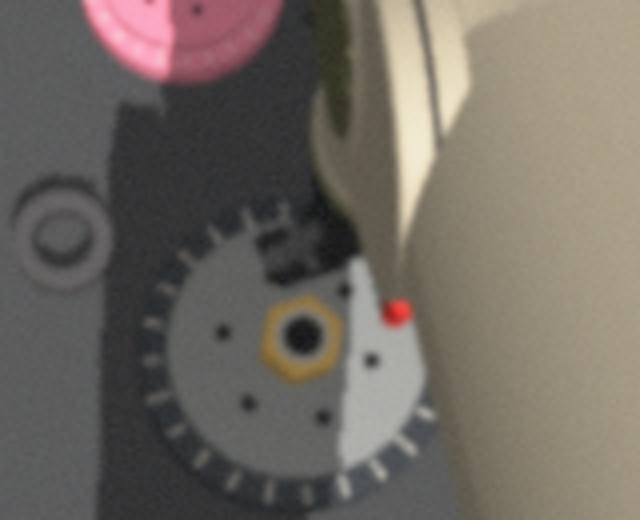

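View pics/s2.png

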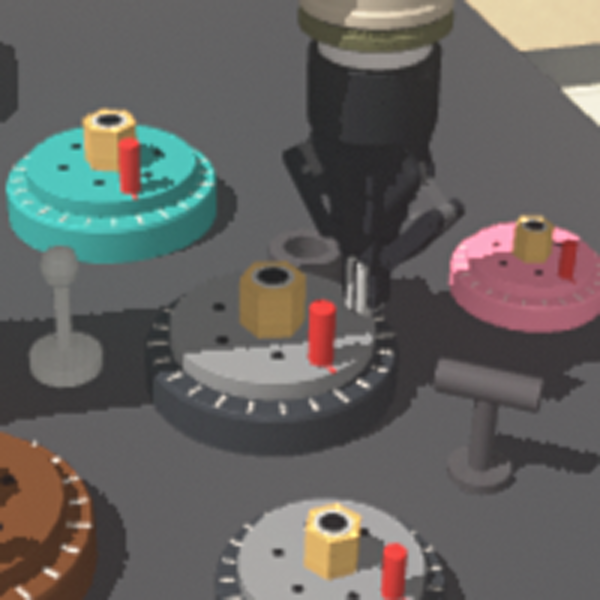

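Call:
servo_tool(
  motion=[
    [[-0.03,0.04,0.1,-0.13,-0.18,0],[-0.03,0.04,0.06,0,0,0],[0,0,0,0,0,0]],
  ],
)

```text
clock: 3.5
position: [0.6077, -0.0759, 0.234]
ee_rot: [0.861, -0.508, 0.001, -0.001]
ft_force: [-0.5, 0.8, 0.2]
grip_width: -0.002
```

```bash
cat >> h.py <<'E'
def g(th,yaw=None,r=.052,z=.2315):
    # goal: TCP so that tip at polar angle th
    if yaw is None: yaw=th-11
    a=np.radians(th); goal(C[0]+r*np.cos(a),C[1]+r*np.sin(a),z,yaw)
    o=status.get_obs();R=Rn.from_quat(o["ee_rot"]).as_matrix();tp=o["position"]+R[:,2]*.165-np.r_[C,0];print("tip polar",np.hypot(*tp[:2]).round(4),np.degrees(np.arctan2(tp[1],tp[0])).round(1))
E
python3 -c "
from h import *
g(-50,-61)"
```

```text
t 3.5 pos [ 0.6077 -0.0759  0.234 ] yaw -61.1 polar 0.0522 -35.5 tilt [ 0.003  0.001 -1.   ] F [-0.5  0.8  0.2] grip -0.0016453280694362824 q [ 0.41  0.49 -0.45  1.66  0.24  1.04 -1.19]
units: shift [0.08 0.25 0.05] rot [-0.03 -0.01 -0.01]
tip polar 0.0526 -35.1
```

Call:
servo_tool(
  motion=[
    [[0.03,0.08,0.02,0,0,0],[0.03,0.08,0.02,0,0,0],[0.02,0.08,0,0,0,0],[0,0,0,0,0,0]],
  ],
)

```text
clock: 3.9
position: [0.5983, -0.0863, 0.2321]
ee_rot: [0.861, -0.508, 0.001, -0.001]
ft_force: [-0.7, -1.0, -0.2]
grip_width: -0.001
```

```bash
python3 -c "
from h import *
g(-58,-69)
s=cams.camera('side')
crop(s,220,190,320,290,6,'pics/s3.png')"
```

```text
t 3.9 pos [ 0.5983 -0.0863  0.2321] yaw -61.1 polar 0.0525 -50.9 tilt [ 0.003  0.    -1.   ] F [-0.7 -1.  -0.2] grip -0.0008076454542547117 q [ 0.43  0.48 -0.45  1.68  0.24  1.03 -1.17]
units: shift [0.   0.13 0.01] rot [-0.04 -0.01  1.58]
tip polar 0.0528 -50.4
```

View pics/s3.png

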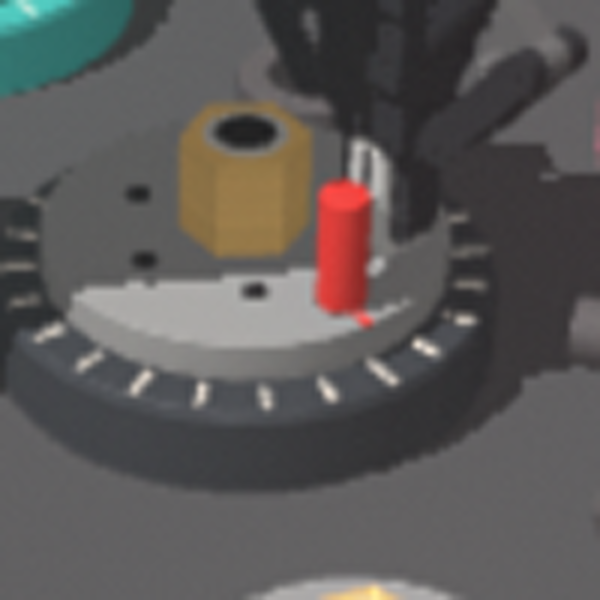

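```bash
cat >> h.py <<'E'
def redc(s,im=None):
    im=s["color"] if im is None else im
    w=im[190:290,220:320].astype(int);m=((w[...,0]>90)&(w[...,0]>2.5*w[...,1])&(w[...,0]>2.5*w[...,2])).astype('uint8')
    k,l,st,ce=cv2.connectedComponentsWithStats(m);i=1+np.argmax(st[1:,4]);return ce[i]+[220,190],st[i,4]
def pp(s,a):
    a=np.radians(a);return np.mean([proj(s,[C[0]+.052*np.cos(a),C[1]+.052*np.sin(a),z]) for z in(.044,.064,.084)],0)
def dial(s):
    off=redc(s,cv2.imread('pics/side0.png')[:,:,::-1])[0]-pp(s,-71.3)
    c,n=redc(s);A=np.arange(-160,-50,.25);d=[np.hypot(*(pp(s,a)+off-c)) for a in A];i=np.argmin(d)
    print("dial deg",-71.3-A[i],"resid",round(d[i],2),"area",n,"off",off)
E
python3 -c "
from h import *
dial(cams.camera('side'))"
```

```text
dial deg 0.20000000000000284 resid 0.05 area 164 off [-0.10307174 -0.22123248]
```

Call:
servo_tool(
  motion=[
    [[0.01,0.05,0,0,0,0.5],[0.01,0.05,0,0,0,0.5],[0.01,0.05,0,0,0,0.5],[0,0,0,0,0,0]],
  ],
)

```text
clock: 4.4
position: [0.594, -0.0891, 0.2328]
ee_rot: [0.825, -0.564, 0.003, -0.003]
ft_force: [2.2, 0.8, -0.7]
grip_width: -0.0
```

```bash
python3 -c "
from h import *
g(-65)
dial(cams.camera('side'))"
```

```text
t 4.4 pos [ 0.594  -0.0891  0.2328] yaw -68.7 polar 0.0523 -56.5 tilt [ 0.009  0.002 -1.   ] F [ 2.2  0.8 -0.7] grip -0.0003297356917679186 q [ 0.42  0.46 -0.43  1.7   0.22  1.02 -1.28]
units: shift [0.02 0.15 0.02] rot [-0.1  -0.01  1.46]
tip polar 0.0528 -55.0
dial deg 4.200000000000003 resid 0.19 area 159 off [-0.10307174 -0.22123248]
```

Call:
servo_tool(
  motion=[
    [[0.01,0.05,0.01,-0.1,0,0.5],[0.01,0.05,0.01,0,0,0.5],[0,0,0,0,0,0]],
  ],
)

```text
clock: 4.75
position: [0.5904, -0.0912, 0.2322]
ee_rot: [0.801, -0.598, 0.001, -0.0]
ft_force: [0.0, 0.1, -0.0]
grip_width: 0.0
```

```bash
python3 -c "
from h import *
g(-65)
dial(cams.camera('side'))"
```

```text
t 4.75 pos [ 0.5904 -0.0912  0.2322] yaw -73.5 polar 0.0522 -61.2 tilt [ 0.002 -0.001 -1.   ] F [ 0.   0.1 -0. ] grip 1.71735913243726e-05 q [ 0.41  0.46 -0.41  1.7   0.21  1.02 -1.36]
units: shift [0.01 0.07 0.01] rot [-0.01 -0.01  0.5 ]
tip polar 0.0525 -61.0
dial deg 14.700000000000003 resid 0.03 area 157 off [-0.10307174 -0.22123248]
```

Call:
servo_tool(
  motion=[
    [[0.01,0.05,0,0,0,0.5],[0.01,0.05,0,0,0,0.5],[0.01,0.05,0,0,0,0.5],[0.01,0.05,0,0,0,0.5],[0.01,0.05,0,0,0,0.5],[0,0,0,0,0,0]],
  ],
)

```text
clock: 5.4
position: [0.5801, -0.0952, 0.2325]
ee_rot: [0.734, -0.679, 0.002, -0.002]
ft_force: [0.4, 0.2, 0.3]
grip_width: -0.002
```

```bash
python3 -c "
from h import *
g(-76)
dial(cams.camera('side'))"
```

```text
t 5.4 pos [ 0.5801 -0.0952  0.2325] yaw -85.6 polar 0.0519 -73.4 tilt [ 0.005 -0.    -1.   ] F [0.4 0.2 0.3] grip -0.0015690423661575616 q [ 0.39  0.43 -0.38  1.73  0.18  1.01 -1.54]
units: shift [0.01 0.05 0.02] rot [-0.06 -0.01  0.28]
tip polar 0.0522 -72.5
dial deg 22.450000000000003 resid 0.27 area 153 off [-0.10307174 -0.22123248]
```

Call:
servo_tool(
  motion=[
    [[0,0.04,0.02,-0.06,0,0.4],[0,0,0,0,0,0]],
  ],
)

```text
clock: 5.65
position: [0.5784, -0.095, 0.2316]
ee_rot: [0.724, -0.69, -0.0, 0.0]
ft_force: [0.1, -0.2, -0.3]
grip_width: -0.0
```

```bash
python3 -c "
from h import *
g(-87)
dial(cams.camera('side'))"
```

```text
t 5.65 pos [ 0.5784 -0.095   0.2316] yaw -87.3 polar 0.0513 -75.1 tilt [-0. -0. -1.] F [ 0.1 -0.2 -0.3] grip -0.00025305503020803537 q [ 0.39  0.43 -0.37  1.73  0.18  1.01 -1.57]
units: shift [0.04 0.21 0.  ] rot [ 0.   -0.01  2.14]
tip polar 0.0513 -75.2
dial deg 30.200000000000003 resid 0.44 area 164 off [-0.10307174 -0.22123248]
```

Call:
servo_tool(
  motion=[
    [[0.01,0.05,0,0,0,0.5],[0.01,0.05,0,0,0,0.5],[0.01,0.05,0,0,0,0.5],[0.01,0.05,0,0,0,0.5],[0.01,0.04,0,0,0,0.5],[0,0,0,0,0,0]],
  ],
)

```text
clock: 6.3
position: [0.5681, -0.0968, 0.2323]
ee_rot: [-0.647, 0.763, -0.002, 0.002]
ft_force: [1.7, -0.9, -0.8]
grip_width: -0.003
```

```bash
python3 -c "
from h import *
g(-90)
dial(cams.camera('side'))"
```

```text
t 6.3 pos [ 0.5681 -0.0968  0.2323] yaw -99.4 polar 0.0514 -86.8 tilt [ 0.005 -0.    -1.   ] F [ 1.7 -0.9 -0.8] grip -0.0030228336112658187 q [ 0.37  0.4  -0.34  1.76  0.16  0.99 -1.76]
units: shift [0.02 0.05 0.01] rot [-0.06  0.01  0.32]
tip polar 0.0515 -85.9
dial deg 35.2 resid 0.33 area 150 off [-0.10307174 -0.22123248]
```

Call:
servo_tool(
  motion=[
    [[0.02,0.04,0.01,-0.06,0,0.3],[0,0.03,0,0,0,0.2],[0,0,0,0,0,0]],
  ],
)

```text
clock: 6.65
position: [0.5645, -0.0969, 0.2318]
ee_rot: [-0.631, 0.776, 0.001, 0.0]
ft_force: [-0.1, 0.4, 0.1]
grip_width: -0.007
```

```bash
python3 -c "
from h import *
g(-90)
dial(cams.camera('side'))"
```

```text
t 6.65 pos [ 0.5645 -0.0969  0.2318] yaw -101.8 polar 0.0514 -90.8 tilt [-0.001  0.001 -1.   ] F [-0.1  0.4  0.1] grip -0.006869260294298545 q [ 0.36  0.4  -0.33  1.77  0.15  1.   -1.8 ]
units: shift [ 0.01 -0.02  0.01] rot [ 0.01  0.01 -0.16]
tip polar 0.0513 -90.9
dial deg 44.95 resid 0.2 area 150 off [-0.10307174 -0.22123248]
```

Call:
servo_tool(
  motion=[
    [[0.01,0.05,0,0,0,0.5],[0.01,0.05,0,0,0,0.5],[0.01,0.05,0,0,0,0.5],[0.01,0.03,0,0,0,0.5],[0,0,0,0,0,0]],
  ],
)

```text
clock: 7.2
position: [0.5559, -0.0967, 0.2319]
ee_rot: [-0.559, 0.829, -0.0, 0.001]
ft_force: [1.3, -0.8, -1.7]
grip_width: -0.003
```

```bash
python3 -c "
from h import *
g(-104)
dial(cams.camera('side'))"
```

```text
t 7.2 pos [ 0.5559 -0.0967  0.2319] yaw -112.0 polar 0.0521 -100.3 tilt [ 0.002  0.001 -1.   ] F [ 1.3 -0.8 -1.7] grip -0.0028126938037677054 q [ 0.35  0.38 -0.3   1.8   0.13  0.98 -1.96]
units: shift [0.01 0.07 0.01] rot [-0.02  0.02  0.6 ]
tip polar 0.0519 -99.9
dial deg 49.45 resid 0.48 area 147 off [-0.10307174 -0.22123248]
```

Call:
servo_tool(
  motion=[
    [[0.01,0.03,0,0,0,0.3],[0,0.03,0,0,0,0.2],[0,0,0,0,0,0]],
  ],
)

```text
clock: 7.55
position: [0.5529, -0.0961, 0.2319]
ee_rot: [-0.541, 0.841, -0.0, 0.001]
ft_force: [-0.4, -0.8, -0.1]
grip_width: -0.002
```

```bash
python3 -c "
from h import *
g(-104)
dial(cams.camera('side'))"
```

```text
t 7.55 pos [ 0.5529 -0.0961  0.2319] yaw -114.5 polar 0.0521 -103.7 tilt [ 0.002  0.001 -1.   ] F [-0.4 -0.8 -0.1] grip -0.001647469639432903 q [ 0.34  0.37 -0.29  1.81  0.13  0.98 -2.  ]
units: shift [-0.    0.01  0.01] rot [-0.02  0.02  0.1 ]
tip polar 0.0519 -103.4
dial deg 56.45 resid 0.11 area 155 off [-0.10307174 -0.22123248]
```

Call:
servo_tool(
  motion=[
    [[0,-0.1,0,0,0,0],[0,-0.1,0,0,0,0],[0,0,0,0,0,0],[0,0,0,0,0,0]],
  ],
)

```text
clock: 8.0
position: [0.5626, -0.1006, 0.2317]
ee_rot: [-0.542, 0.841, 0.0, 0.001]
ft_force: [-0.2, -0.1, 0.0]
grip_width: 0.001
```

```bash
python3 -c "
from h import *
g(-104)
s=cams.camera('side');dial(s)
crop(s,170,170,370,320,4,'pics/s5.png')"
```

```text
t 8.0 pos [ 0.5626 -0.1006  0.2317] yaw -114.4 polar 0.0552 -92.7 tilt [ 0.001  0.001 -1.   ] F [-0.2 -0.1  0. ] grip 0.0014450429130384306 q [ 0.34  0.39 -0.29  1.78  0.13  0.99 -2.  ]
units: shift [-0.    0.22  0.  ] rot [-0.    0.01  0.12]
tip polar 0.0551 -92.5
dial deg 60.95 resid 0.04 area 155 off [-0.10307174 -0.22123248]
```

View pics/s5.png

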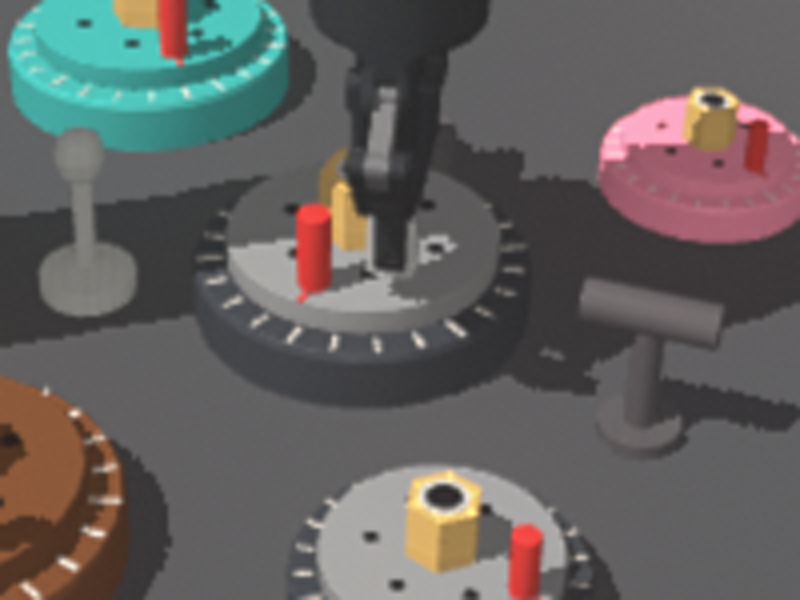

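The plate settled at about 61° (fourth click). The pin (side crop at 314,250) is clear of the finger and the bystanders have not moved. Next I retract straight up.

Call:
servo_tool(
  motion=[
    [[0,0,-0.4,0,0,0],[0,0,-0.6,0,0,0],[0,0,-0.8,0,0,0],[0,0,-0.8,0,0,0],[0,0,-0.5,0,0,0],[0,0,0,0,0,0],[0,0,0,0,0,0],[0,0,0,0,0,0],[0,0,0,0,0,0]],
  ],
)

```text
clock: 8.95
position: [0.5611, -0.1003, 0.3896]
ee_rot: [-0.542, 0.84, 0.002, -0.002]
ft_force: [1.0, -0.6, 0.7]
grip_width: -0.003
```

```bash
python3 -c "
from h import *
g(-104)
s=cams.camera('side');dial(s);dial(cams.camera('side'))
cv2.imwrite('pics/s6.png',s['color'][:,:,::-1])"
```

```text
t 8.95 pos [ 0.5611 -0.1003  0.3896] yaw -114.4 polar 0.055 -94.2 tilt [-0.005  0.002 -1.   ] F [ 1.  -0.6  0.7] grip -0.0034969215075557124 q [ 0.36  0.24 -0.3   1.62  0.07  1.3  -1.95]
units: shift [-0.01  0.17  3.16] rot [ 0.06 -0.    0.13]
tip polar 0.0547 -95.1
dial deg 60.45 resid 0.18 area 149 off [-0.10307174 -0.22123248]
dial deg 60.45 resid 0.18 area 149 off [-0.10307174 -0.22123248]
```

View pics/s6.png

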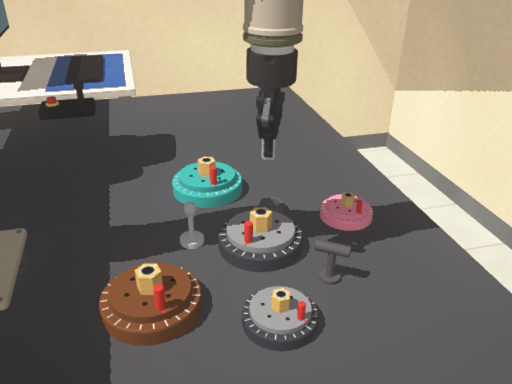

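The picture shows the pin at (248,233), with the hand well above everything. The ball stand (191,225), ring gauge (hidden behind the plate's edge at about 273,205) and T-part (331,262) are unchanged.

```bash
python3 -c "
from workcell import order
print(order.hand_in())"
```

```text
the job is handed in; nothing more can be done
None
```

I turned the larger grey fixture's faceplate four clicks clockwise by pushing the red pin with the closed fingertips. I checked the angle by camera after each click, then backed off, lifted the hand clear and handed the job in.

- **Plate angle:** the last two side-camera readings both gave 60.45° (1.055 rad) against a target of 1.047 rad, and the plate was not turning. The highest reading was 60.95° just after backing off, well below the crest at 67.5°.
- **Fourth click:** one reading of 56.45° came while the finger was still close to the pin. It rose to about 61° once I backed off.
- **Bystanders:** the ball stand and T-shaped part looked unmoved in the final picture. I judged all three by eye rather than measuring them. The ring gauge was not clearly visible in that last picture, though the hand never worked near it.
- **Hand:** the fingertips ended about 0.22 m above the table, touching nothing. Contact forces read only about 2–3 N throughout.

The hand-in reported no verdict, and none of my checks failed.

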